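# Hold the courtyard organiser unlocked

### The arm

A 6-joint arm with a two-finger parallel gripper is mounted at the origin on the work surface. World frame = base frame: x ahead of the robot, y to its left, z up, the work surface at z = 0. Lengths are in mm, angles in rad, forces in N, time in s.
With the tool pointing down it reaches from about 350 to 875 mm from the base axis. Payload 4.2 kg.
Tool frame: the origin (TCP) lies midway between the tips of the shut fingers; the grasp point (between the pads) lies 19 mm behind it; z points along the fingers, y is the line along which they close (so a half turn about z gives the same grasp; the last joint's range is limited). The gripper opens to 85 mm and grips with 20 to 120 N. Pads are 22 mm wide; open, the fingers measure 114 mm over their backs; the gripper's body (76 mm by 85 mm) begins 54 mm behind the grasp point. The pads swing forward as they close: fully open they stand 13 mm farther back than shut.
Start: joints at [-1.048, 0.385, 0.008, 0, -1.194, -0.259], TCP at [162.986, -603.353, 199.112] pointing down, gripper open.
Joint ranges: [-3.14, 3.14], [-1.21, 2.06], [-1.07, 1.41], [-3.16, 2.05], [-2.99, -0.16], [-3.1, 3.1]. Speed limits (rad/s): [2.79, 2.79, 3.14, 3.14, 3.14, 3.14].

### API

Orientations are given as a unit quaternion [x, y, z, w].
In Python, from bench import read_state, get_image, job_done gives the robot as it stands.
- The arm moves only by the tool servo_tool, never from a script. Its arguments are lists of equal length, an entry for each row: "rotation": the turn, a rotation vector about the world's x, y, z scaled (see below), a list of three; "slide": the shift along the world's x, y, z scaled (see below), a list of three; "grip": the opening, from -1 (shut) to 1 (fully open). In form: {"rotation": [[rx, ry, rz], ...], "slide": [[tx, ty, tz], ...], "grip": [grip, ...]}. A call has 1 to 8 rows; each row is the pose to reach, as a shift and turn from the pose commanded when the call began, turning the shorter way round; what a row does not reach only later rows make up. The controller multiplies each number of a shift by 0.2 m and each number of a turn by 360 degrees. A row lasts 1/8 s, in which the tool goes at most 62.5 mm and 10.7 degrees, less where a joint would pass 70% of its speed; a pose out of reach is approached as far as the arm can. A call with a number of a shift or a turn outside -1 to 1 is refused whole. A call with a gripper value outside its range is refused whole. The fingers move at their own pace and stop on an object; the grip force is fixed at half the most. Time passes only in rows, so rows that repeat a pose let the fingers close. It gives the time, the measured TCP pose, the force, the opening and the grip force at its end, in the units of the state.
- read_state(): the state, without advancing time (a new reading comes with each control period).
- get_image(name): name is "side" or "top"; returns a dict with "image" (400x640x3 uint8, red, green, blue), "depth" (400x640 float32, mm along the optical axis (not along the pixel's ray), 0 where there is no reading), "camera_matrix" (3x3 intrinsics, pixels), "rvec" (rotation vector, rad) and "tvec" (3), from world to camera coordinates, as OpenCV has them. Camera axes: x right, y down, z forward; pixel columns grow to the right and rows downward; lengths in mm; the calibration is good to about 2 mm. A picture is of the moment at which its call begins.
- job_done(): hands the job in; it is judged then, once.
The state is a dict: "clock": time; "joints": joint angles; "joint_vel": joint speeds; "joint_efforts": joint torques, N m; "position": TCP position; "ee_rot": TCP orientation; "contact_force": force on the tool from outside, world axes, zero at the start; "wrist_torque": the same for the moment, N m; "gripper_width": finger opening in mm; "grasp_force": force on a finger pad.
Only numpy, scipy, OpenCV 4.12 (cv2) and the standard library are available. Lean on these libraries where they do the work, as an engineer would, in place of code of your own. Each camera call takes 0.05 s, during which the arm holds its last target. There are 200 camera calls.

### The job

A neighbour wants to empty the three compartments of the white organiser from its far side, and they are only unlocked while the key is kept turned. Take the key out of its block in the bamboo tray, push it tip down into the keyhole on top of the organiser, working it past the two sticky pins until it is fully home, then turn it a quarter turn clockwise (seen from above) as far as it will go and keep it there against the return spring: finish still gripping the turned key, do not let go. Leave the two jars, the cup and the red crate standing where they are.

Things in the scene. Friction and masses are not known exactly. Their poses are not given: they have to be found in the camera images.
- key_bow (a point): centre of the key's head: a flat black plastic slab, 36 mm wide (along its x), 9 mm thick (y) and 46 mm high (z, which points up, away from the tip). Grip it across its 9 mm thickness. The key starts upright, tip down, loose in the slotted block of the tray (28 mm deep), and is lifted straight out
- key_collar (a point): centre of the underside of the key's round steel collar, 24 mm across, 4 mm high, directly under the head; 27 mm below the head's centre and 28 mm above the tip. Axes as key_bow. The key is fully home when the collar lies on the lock face
- key: the whole key, 78 mm long, about 90 g; origin at the middle of its tip, axes as key_bow. Below the collar a round neck, 6 mm across, leads to the bit: a flat double bit in the plane of the head, 22 mm wide (x), 6 mm thick (y), 12 mm high, its lowest 3 mm narrowed to 18 x 4 mm. The key is the same turned by 180 degrees about its z
- tray: bamboo cap tray, 110 (x) x 180 (y) mm, 18 mm rim, fixed; origin at its centre on the sill. In its middle stands the key block, 46 (x) x 36 (y) mm, top 37 mm above the sill, with the slot along the tray's x; three loose-looking jar caps (38 mm across, 10 mm high) are fixed in its ends
- lock_face (a point): centre of the keyhole, on the upper face of the steel lock plate (56 x 56 mm, 12 mm thick) in the organiser's top, 174 mm above the sill; z up. The keyhole is a slot 25 mm long along this point's x, 9 mm wide along its y, with a bevelled mouth 4 mm wider on every side. The bit can turn only when wholly below the plate (collar within 4 mm of the face). These axes do not turn with the lock
- lock (a joint): turn of the lock, rad: 0 = locked, grows as the key turns clockwise seen from above, stop at 1.66; the doors are free from 1.25 up. A spring (up to 0.12 N m) turns it back when let go; the key has 0.1 rad of play. Two sticky spring pins squeeze the bit from its flat sides from 15 mm below the face on: getting past takes about 10 N of push (up to 15 N); a few degrees of wiggle is fine
- organiser: white plastic organiser of three stacked tiers, 160 (x) x 200 (y) x 170 mm high, fixed; origin under its centre on the sill. The three swing doors are on its +x side, with a steel locking bar across them that the lock moves; the keyhole is in the middle of its top
- jar_a_mid (a point): middle (half-way up) of a clear glass spice jar, 44 mm across, 85 mm high, upright; leave alone
- jar_b_mid (a point): middle of the other, like glass spice jar; leave alone
- cup_mid (a point): middle of a stainless steel cup, 72 mm across the rim, 90 mm high, upright; leave alone
- crate_mid (a point): middle of a short red crate, 110 x 180 x 80 mm; leave alone
There are look-alikes about, which are no part of the job. Of the things shaped like the key, the black one is meant.

How it is judged:
By the outcome, as a careful person would: the job done as asked, in the order asked, and still so for the second after the job is handed in, while the arm keeps its last pose, push and grip.
It also fails if it takes over 46 s, if anything falls off the work surface, if the arm or the gripper's body presses on something with over 40 N, if the wrist force passes 120 N, or if a joint passes its speed limit or range.

## Working session

There is one attempt and no reset: what is moved stays moved. The work goes in short steps, Python scripts to look and compute and a tool call to move; the robot and the scene stay as the last step left them, time stands still between calls to the robot, and variables do not carry over. Pictures are saved under pics/ and viewed, at most 10 in all, crops included, and the job is handed in when it is done.

Besides the shell and the picture viewer there is one more tool, called after "Call:" as name(argument=value, ...), one argument or row to a line, values as JSON. servo_tool: Moves the arm, as the interface text tells. Shifts and turns lie within -1 to 1; 1 stands for 0.2 m of shift or 360 degrees of turn. Its arguments: {"type":"object","properties":{"rotation":{"type":"array","items":{"type":"array","items":{"type":"number","minimum":-1,"maximum":1}}},"slide":{"type":"array","items":{"type":"array","items":{"type":"number","minimum":-1,"maximum":1}}},"grip":{"type":"array","items":{"type":"number"}}},"required":["rotation","slide","grip"]}

```bash
mkdir -p pics
cat > h.py <<'E'
import numpy as np, cv2
from bench import read_state, get_image, job_done
def cam(n):
    d=get_image(n); d['R']=cv2.Rodrigues(np.array(d['rvec'],float))[0]; d['t']=np.array(d['tvec'],float).ravel(); d['K']=np.array(d['camera_matrix'],float); return d
def ray(d,u,v,z):
    r=d['R'].T@np.linalg.inv(d['K'])@np.array([u,v,1.]); c=-d['R'].T@d['t']; return c+r*(z-c[2])/r[2]
def pts(d):
    v,u=np.mgrid[:400,:640]; p=np.stack([u,v,np.ones_like(u)],-1)@np.linalg.inv(d['K']).T*d['depth'][...,None]
    return (p-d['t'])@d['R']
def proj(d,P):
    return cv2.projectPoints(np.array(P,float).reshape(-1,3),np.array(d['rvec'],float),d['t'],d['K'],None)[0].reshape(-1,2)
def save(n,im,s=1):
    cv2.imwrite('pics/'+n,cv2.resize(np.ascontiguousarray(im[...,::-1]),None,fx=s,fy=s,interpolation=cv2.INTER_CUBIC))
E
python3 - <<'E'
from h import *
for n in('top','side'):
    d=cam(n); save(n+'0.png',d['image']); np.savez('%s0.npz'%n,**{k:d[k] for k in d})
    print(n,-d['R'].T@d['t'],d['R'][2],d['K'][0,0],(d['depth']>0).mean())
s=read_state();print(s)
E
```

```text
top [ 344.50961411  -29.64362792 1474.45812725] [ 0.15169529  0.00280653 -0.98842332] 481.09288710636343 0.99594140625
side [-35.67853031 678.77584041 727.97068281] [ 0.53723587 -0.65531449 -0.53098074] 474.16673777027086 0.99596875
{'clock': 0.1, 'joints': array([-1.04840192e+00,  3.85483285e-01,  6.76606209e-03, -4.41099073e-04,
       -1.19402231e+00, -2.58590485e-01]), 'joint_vel': array([ 1.23448009e-03, -2.12759377e-03,  4.92455409e-03,  2.13034186e-03,
        5.70308148e-05, -2.48983565e-04]), 'joint_efforts': array([-8.85699842e-05, -3.93318486e+01,  1.88930172e+01,  4.19805408e+00,
       -2.60316941e-03,  1.03031797e-05]), 'position': array([ 162.82563085, -602.80542038,  198.12935307]), 'ee_rot': array([-1.31439114e-01,  9.91323748e-01,  9.76496124e-04, -1.80266959e-04]), 'contact_force': array([ 0.65770281,  1.00770937, -0.97184047]), 'wrist_torque': array([ 0.0245198 , -0.01344698, -0.00224667]), 'grasp_force': 0.0, 'gripper_width': 85.01017578619401}
```

View pics/top0.png

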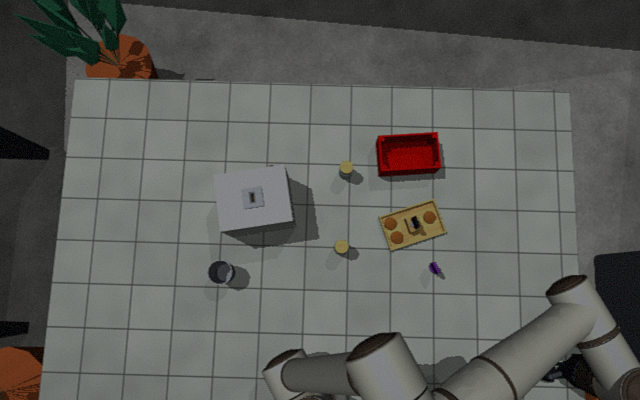

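View pics/side0.png

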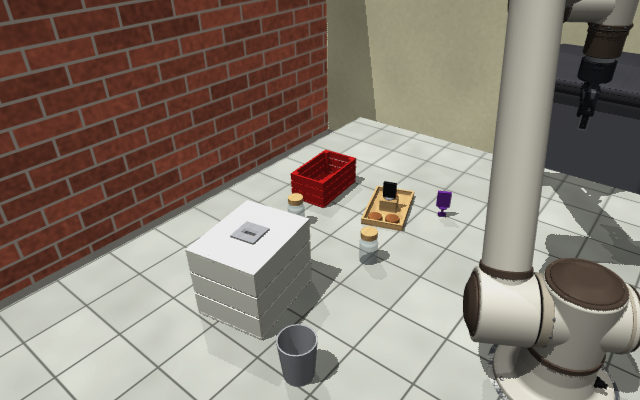

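The top view shows the organiser with its lock plate at about (253,197), the tray at (412,226) and the red crate at (409,154). The jars are at (346,168) and (342,247), and the cup at (221,272). There are two key-shaped things: the black one upright in the tray block (top (416,224), side (390,190)) and a purple one on the sill (top (435,269), side (443,202)). The black one in the tray fits the description. I'll measure it and confirm with a crop.

Run:
```python
from h import *
D={n:dict(np.load(n+'0.npz')) for n in('top','side')}
def rect(m,P,name,mn=4):
    X=P[m]; 
    if len(X)<mn: print(name,len(X));return
    r=cv2.minAreaRect(X[:,:2].astype(np.float32)); print(name,len(X),'mean',X.mean(0).round(1),'z',X[:,2].min().round(),X[:,2].max().round(),'rect',np.round(r[0],1),np.round(r[1],1),round(r[2],1))
for n,d in D.items():
    P=pts(d); im=d['image']; hsv=cv2.cvtColor(im,cv2.COLOR_RGB2HSV); v,u=np.mgrid[:400,:640]
    box=lambda a,b,c,e:(u>=a)&(u<c)&(v>=b)&(v<e)
    print(n)
    if n=='top': ob=box(200,150,305,245); kb=box(375,195,450,255)
    else: ob=box(180,195,320,280); kb=box(355,175,420,235)
    rect(ob&(abs(P[...,2]-170)<5),P,'orgtop')
    m=ob&(abs(P[...,2]-172)<10)
    g=m&(im.max(-1)<{'top':150,'side':190}[n]); rect(g,P,'plate?')
    rect(kb&(P[...,2]>45)&(P[...,2]<110)&(im.max(-1)<60),P,'bow')
    rect(kb&(P[...,2]>76),P,'bowtop')
    rect(kb&(abs(P[...,2]-37)<4),P,'block')
    rect(kb&(abs(P[...,2]-18)<4),P,'rim')
    tr=kb&(hsv[...,1]>70)&(P[...,2]<25)&(P[...,2]>1); rect(tr,P,'tray')
t,s=D['top']['image'],D['side']['image']
a=[t[160:235,210:300],t[190:260,375:465],s[215:265,210:290],s[170:240,355:465]]
R=[cv2.resize(x,(400,300),interpolation=cv2.INTER_CUBIC) for x in a]
save('crop1.png',np.vstack([np.hstack(R[:2]),np.hstack(R[2:])]))
```

```text
top
orgtop 3793 mean [565.6 176.5 170.1] z 165.0 175.0 rect [566.6 176.7] [161.1 200.7] 10.3
plate? 4155 mean [565.5 176.4 170.4] z 162.0 181.0 rect [566.6 176.7] [161.1 200.7] 10.3
bow 63 mean [ 522.1 -289.6   79.8] z 50.0 93.0 rect [ 523.  -290.6] [34.   9.9] 20.2
bowtop 65 mean [ 470.7 -214.1  492. ] z 76.0 1474.0 rect [ 430.  -168.5] [ 34.  324.3] 37.6
block 90 mean [ 521.4 -287.1   37.6] z 33.0 41.0 rect [ 523.5 -290.6] [45.7 35.8] 20.6
rim 513 mean [ 522.4 -281.3   17.5] z 14.0 22.0 rect [ 524.1 -290.8] [109.8 181.2] 19.9
tray 1816 mean [ 524.  -292.6   10.1] z 1.0 25.0 rect [ 524.6 -293.3] [110.5 184.5] 19.9
side
orgtop 4952 mean [559.  186.  169.9] z 165.0 175.0 rect [565.7 176.5] [163.2 205.3] 10.2
plate? 679 mean [533.2 205.8 168.4] z 162.0 176.0 rect [564.1 177.6] [160.5 202.5] 10.2
bow 182 mean [ 521.7 -287.1   67.1] z 45.0 89.0 rect [ 522.1 -287.8] [36.6 12.6] 18.5
bowtop 209 mean [426.7 -74.2 139.5] z 76.0 728.0 rect [269.8 204.3] [  72.7 1126.1] 29.1
block 98 mean [ 518.3 -284.7   36.8] z 33.0 41.0 rect [ 521.5 -289.2] [46.3 37.7] 23.4
rim 447 mean [ 513.2 -264.5   16.8] z 14.0 22.0 rect [ 563.2 -291.6] [186.  218.1] 19.8
tray 1367 mean [ 515.6 -275.1   10.3] z 1.0 25.0 rect [ 563.2 -291.6] [186.  218.1] 19.8
```

View pics/crop1.png

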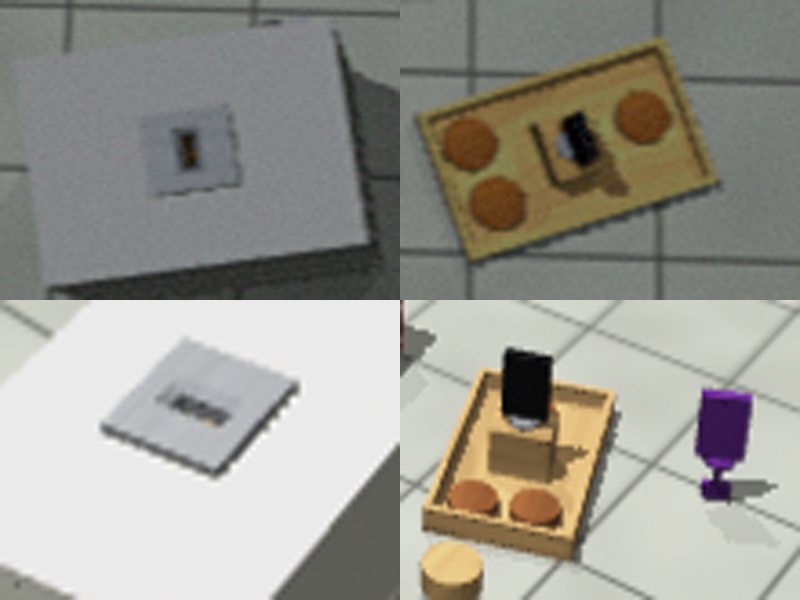

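The crop confirms it: the black key stands in the block (bow about (523,-289.5), yaw 20°), and the purple one is the decoy. The keyhole shows as a dark/brass slot, and I measure it next.

Run:
```python
from h import *
D={n:dict(np.load(n+'0.npz')) for n in('top','side')}
def warp(d,c,z,half=45,s=6):
    N=2*half*s
    g=np.array([[c[0]+half,c[1]+half,z],[c[0]+half,c[1]-half,z],[c[0]-half,c[1]-half,z],[c[0]-half,c[1]+half,z]])
    H=cv2.getPerspectiveTransform(proj(d,g).astype(np.float32),np.float32([[0,0],[N,0],[N,N],[0,N]]))
    return cv2.warpPerspective(d['image'],H,(N,N),flags=cv2.INTER_CUBIC)
c=(566,176.6);o=[]
for n,d in D.items():
    w=warp(d,c,174); g=cv2.cvtColor(w,cv2.COLOR_RGB2GRAY)
    a=proj(d,[c+(174,)])[0].astype(int); print(n,a,g[::30,270].tolist())
    h=30*6; sub=g[270-20*6:270+20*6,270-20*6:270+20*6]
    t=cv2.threshold(sub,0,255,cv2.THRESH_OTSU+cv2.THRESH_BINARY_INV)
    k=max(cv2.findContours(t[1],0,1)[0],key=cv2.contourArea)
    k=k.reshape(-1,2)/6.; W=np.c_[c[0]+20-k[:,1],c[1]+20-k[:,0]].astype(np.float32)
    print(n,t[0],'slot',cv2.minAreaRect(W))
    # plate edges via steel vs white
    P=pts(d);m=(P[...,2]>172.8)&(P[...,2]<180)&(np.hypot(P[...,0]-c[0],P[...,1]-c[1])<45)
    print('plate',m.sum(),cv2.minAreaRect(P[m][:,:2].astype(np.float32)),P[m].mean(0))
    o.append(cv2.resize(w,(400,400)))
save('crop2.png',np.hstack(o))
```

```text
top [251 197] [136, 131, 136, 130, 117, 118, 81, 25, 25, 41, 47, 47, 100, 119, 113, 92, 133, 134]
top 85.0 slot ((567.4229125976562, 175.6065216064453), (29.725250244140625, 14.147908210754395), 9.360177993774414)
plate 307 ((568.74609375, 177.60382080078125), (78.44120788574219, 84.49591064453125), 11.88749885559082) [567.42286484 175.30919989 175.18304525]
side [249 231] [234, 234, 234, 232, 189, 186, 164, 166, 154, 150, 119, 93, 98, 186, 188, 74, 239, 234]
side 143.0 slot ((564.460205078125, 180.77450561523438), (32.41366195678711, 9.84692096710205), 10.175424575805664)
plate 348 ((564.5916137695312, 177.35191345214844), (58.51233673095703, 57.76834487915039), 10.138298988342285) [564.1325377  178.06537781 173.9475448 ]
```

View pics/crop2.png

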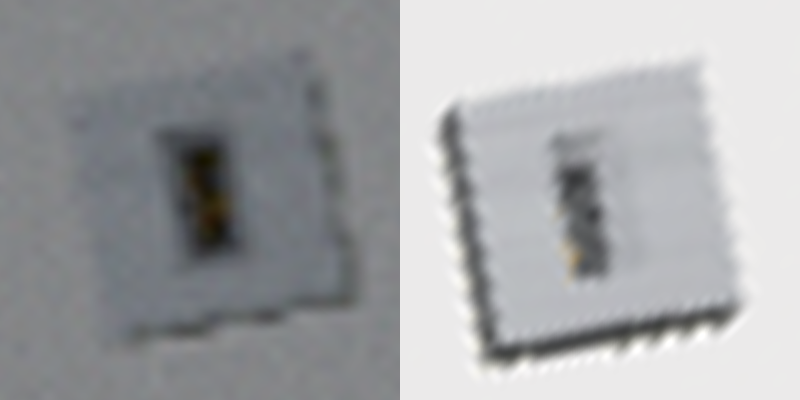

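Call:
servo_tool(
  rotation=[
    [0,0,0.03],
    [0,0,0.06],
    [0,0,0.09],
    [0,0,0.12],
    [0,0,0.15],
    [0,0,0.18],
    [0,0,0.21],
    [0,0,0.24],
  ],
  slide=[
    [0.2,0.15,0],
    [0.4,0.3,0],
    [0.6,0.5,0],
    [0.8,0.7,0],
    [1,0.9,0],
    [1,1,0],
    [1,1,0],
    [1,1,0],
  ],
  grip=[1,1,1,1,1,1,1,1],
)

```text
clock: 1.1
position: [363.0, -402.6, 198.8]
ee_rot: [0.774, -0.633, -0.0, -0.0]
contact_force: [-0.4, 0.0, -0.2]
gripper_width: 85.0
grasp_force: 0.0
```

The rectified views show the slot at about (205,195) in the top one and (583,220), i.e. (183,220), in the side one. The two views bracket (566.0, 176.6) with yaw 10.2°, which agrees with the organiser's centre. The key is at (522.8, -289.5) with yaw 20.2°. I keep turning so that the final clockwise turn stays in joint 6's range.

Call:
servo_tool(
  rotation=[
    [0,0,0.029],
    [0,0,0.058],
    [0,0,0.087],
    [0,0,0.116],
    [0,0,0.145],
    [0,0,0.174],
    [0,0,0.203],
    [0,0,0.232],
  ],
  slide=[
    [0.15,0.1,0],
    [0.3,0.2,0],
    [0.45,0.3,0],
    [0.6,0.4,0],
    [0.75,0.5,0],
    [0.8,0.57,0],
    [0.8,0.57,0],
    [0.8,0.57,-0.1],
  ],
  grip=[1,1,1,1,1,1,1,1],
)

```text
clock: 2.1
position: [524.1, -289.3, 179.9]
ee_rot: [0.999, 0.043, 0.001, 0.001]
contact_force: [-0.5, 0.8, 0.7]
gripper_width: 85.7
grasp_force: 0.0
```

Call:
servo_tool(
  rotation=[
    [0,0,0.025],
    [0,0,0.042],
    [0,0,0.042],
    [0,0,0.042],
  ],
  slide=[
    [0,0,-0.1],
    [0,0,-0.1],
    [0,0,-0.1],
    [0,0,-0.1],
  ],
  grip=[1,1,1,1],
)

```text
clock: 2.6
position: [523.0, -289.4, 159.2]
ee_rot: [0.985, 0.17, 0.0, 0.0]
contact_force: [-0.1, -0.5, 0.8]
gripper_width: 85.5
grasp_force: 0.0
```

Run:
```python
from h import *
from scipy.spatial.transform import Rotation as R
s=read_state(); y=R.from_quat(s['ee_rot']).as_matrix()[:,1]
print(s['clock'],s['position'],s['joints'],np.degrees(np.arctan2(y[1],y[0]))%360)
```

```text
2.6 [ 523.04844405 -289.3566497   159.19178351] [-2.34699078e-01  3.68933849e-01 -1.20748957e-01 -3.89265051e-05
 -1.08094447e+00  2.14777339e+00] 289.61003460459324
```

Call:
servo_tool(
  rotation=[
    [0,0,0.001],
    [0,0,0.001],
    [0,0,0.001],
    [0,0,0.001],
    [0,0,0.001],
    [0,0,0.001],
  ],
  slide=[
    [0,0,-0.15],
    [0,0,-0.3],
    [0,0,-0.43],
    [0,0,-0.52],
    [0,0,-0.555],
    [0,0,-0.555],
  ],
  grip=[1,1,1,1,1,1],
)

```text
clock: 3.35
position: [523.1, -289.4, 48.2]
ee_rot: [0.985, 0.174, -0.0, 0.0]
contact_force: [-0.7, -0.1, -0.4]
gripper_width: 85.5
grasp_force: 0.0
```

Call:
servo_tool(
  rotation=[
    [0,0,0],
    [0,0,0],
    [0,0,0],
    [0,0,0],
    [0,0,0],
    [0,0,0],
  ],
  slide=[
    [0,0,0],
    [0,0,0],
    [0,0,0],
    [0,0,0],
    [0,0,0],
    [0,0,0],
  ],
  grip=[-1,-1,-1,-1,-1,-1],
)

```text
clock: 4.1
position: [523.3, -289.5, 48.5]
ee_rot: [0.985, 0.174, 0.0, 0.0]
contact_force: [0.3, -0.8, 1.7]
gripper_width: 6.9
grasp_force: 59.9
```

Call:
servo_tool(
  rotation=[
    [0,0,0],
    [0,0,0],
    [0,0,0],
    [0,0,0],
    [0,0,0],
    [0,0,0],
    [0,0,0],
    [0,0,0],
  ],
  slide=[
    [0,0,0.05],
    [0,0,0.12],
    [0,0,0.22],
    [0,0,0.4],
    [0,0,0.6],
    [0,0,0.8],
    [0,0,1],
    [0,0,1],
  ],
  grip=[-1,-1,-1,-1,-1,-1,-1,-1],
)

```text
clock: 5.1
position: [524.8, -290.1, 253.4]
ee_rot: [0.985, 0.174, 0.004, 0.002]
contact_force: [-0.3, 0.2, -0.5]
gripper_width: 6.4
grasp_force: 59.6
```

Run:
```python
from h import *
s=read_state();print(s['position'],s['gripper_width'],s['grasp_force'])
p=s['position'];o=[]
for n in('top','side'):
    d=cam(n); u,v=proj(d,[p])[0].astype(int); print(n,u,v)
    o.append(cv2.resize(d['image'][v-38:v+38,u-38:u+38],(400,400),interpolation=cv2.INTER_CUBIC))
save('grip.png',np.hstack(o))
```

```text
[ 524.75217268 -290.12681995  253.39806087] 6.408846446151022 59.648648500442505
top 427 212
side 393 124
```

View pics/grip.png

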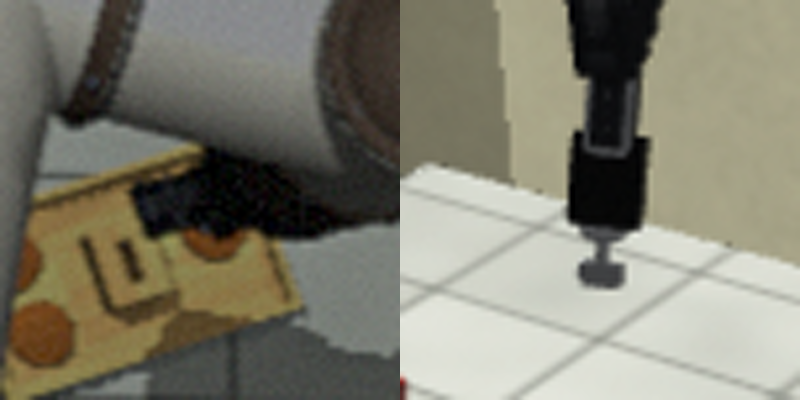

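The side view shows the key held straight: bow between the fingers, bit at about (600,280) in the crop. The block's slot is empty in the top view. I now carry it over to the organiser.

Call:
servo_tool(
  rotation=[
    [0,0,0],
    [0,0,0],
    [0,0,0],
    [0,0,-0.005],
    [0,0,-0.01],
    [0,0,-0.015],
    [0,0,-0.02],
    [0,0,-0.028],
  ],
  slide=[
    [0.02,0.08,0.02],
    [0.04,0.2,0.05],
    [0.06,0.34,0.08],
    [0.08,0.5,0.1],
    [0.1,0.65,0.1],
    [0.13,0.8,0.1],
    [0.16,0.92,0.1],
    [0.18,1,0.1],
  ],
  grip=[-1,-1,-1,-1,-1,-1,-1,-1],
)

```text
clock: 6.2
position: [558.6, -87.3, 267.1]
ee_rot: [0.996, 0.087, -0.001, -0.0]
contact_force: [-0.2, -0.4, -1.6]
gripper_width: 6.8
grasp_force: 59.6
```

Call:
servo_tool(
  rotation=[
    [0,0,0],
    [0,0,0],
    [0,0,0],
    [0,0,0],
    [0,0,0],
    [0,0,0],
    [0,0,0],
    [0,0,0],
  ],
  slide=[
    [0.01,0.15,0],
    [0.02,0.3,0],
    [0.03,0.45,0],
    [0.035,0.6,0],
    [0.035,0.75,0],
    [0.035,0.88,0],
    [0.035,0.96,0],
    [0.035,1,0],
  ],
  grip=[-1,-1,-1,-1,-1,-1,-1,-1],
)

```text
clock: 7.2
position: [565.6, 111.6, 267.5]
ee_rot: [0.996, 0.087, -0.001, 0.0]
contact_force: [0.4, -0.0, 0.0]
gripper_width: 6.7
grasp_force: 59.6
```

Call:
servo_tool(
  rotation=[
    [0,0,0],
    [0,0,0],
    [0,0,0],
    [0,0,0],
    [0,0,0],
    [0,0,0],
  ],
  slide=[
    [0,0.1,0],
    [0,0.2,0],
    [0,0.28,0],
    [0,0.33,0],
    [0,0.33,0],
    [0,0.33,0],
  ],
  grip=[-1,-1,-1,-1,-1,-1],
)

```text
clock: 7.95
position: [565.9, 176.4, 268.1]
ee_rot: [0.996, 0.087, -0.0, 0.0]
contact_force: [-0.5, -1.1, -1.5]
gripper_width: 6.3
grasp_force: 59.6
```

```bash
cat > look.py <<'E'
from h import *
import sys
from scipy.spatial.transform import Rotation as R
s=read_state(); M=R.from_quat(s['ee_rot']).as_matrix(); y=M[:,1]
print(s['clock'],s['position'],s['joints'].round(3),'yaw',np.degrees(np.arctan2(y[1],y[0]))%360,'z',M[:,2],s['contact_force'],s['gripper_width'])
p=s['position'];o=[]
for n in('top','side'):
    d=cam(n); q=p-[0,0,25]; u,v=proj(d,[q])[0].round().astype(int)
    pr=(proj(d,[p,p-[0,0,11],p-[0,0,39],[566,176.6,174]])-[u-38,v-38])*400/76; print(n,pr.round().tolist())
    c=cv2.resize(d['image'][v-38:v+38,u-38:u+38],(400,400),interpolation=cv2.INTER_CUBIC)
    for a in pr: cv2.circle(c,tuple(int(k) for k in a),3,(255,0,0),-1)
    o.append(c)
save(sys.argv[1],np.hstack(o))
E
python3 look.py at.png
```

```text
7.95 [565.9438553  176.37353826 268.09932038] [ 0.575  0.291  0.042  0.    -1.322  1.17 ] yaw 279.96199888523626 z [-1.38199642e-04 -2.04567703e-04 -9.99999970e-01] [-0.45169765 -1.13455871 -1.53818881] 6.272723358507308
top [[189.0, 190.0], [193.0, 194.0], [202.0, 204.0], [218.0, 223.0]]
side [[193.0, 141.0], [196.0, 167.0], [203.0, 232.0], [218.0, 354.0]]
```

View pics/at.png

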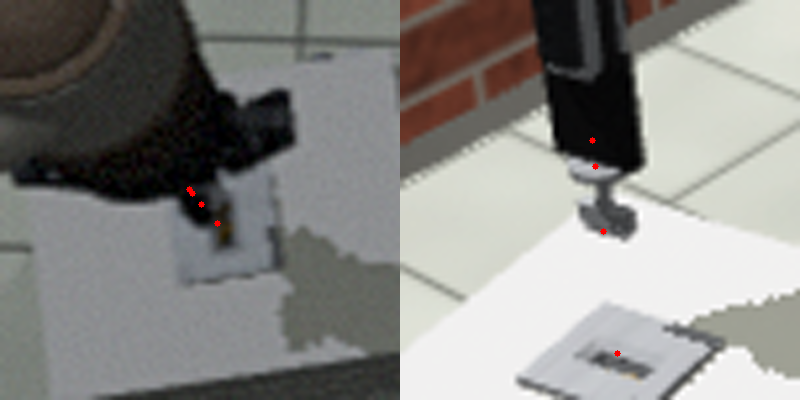

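The side view shows the bit at (607,228) close to its predicted place, and the plate at about (621,361). Both are offset alike, within the 4 mm bevel. I go down and watch the forces.

Call:
servo_tool(
  rotation=[
    [0,0,0],
    [0,0,0],
    [0,0,0],
    [0,0,0],
    [0,0,0],
  ],
  slide=[
    [0,0,-0.08],
    [0,0,-0.16],
    [0,0,-0.23],
    [0,0,-0.26],
    [0,0,-0.26],
  ],
  grip=[-1,-1,-1,-1,-1],
)

```text
clock: 8.68
position: [565.9, 176.5, 215.5]
ee_rot: [0.996, 0.087, -0.0, 0.0]
contact_force: [-0.1, 0.4, 0.3]
gripper_width: 7.0
grasp_force: 59.6
```

Call:
servo_tool(
  rotation=[
    [0,0,0],
    [0,0,0],
    [0,0,0],
  ],
  slide=[
    [0,0,-0.01],
    [0,0,-0.02],
    [0,0,-0.025],
  ],
  grip=[-1,-1,-1],
)

```text
clock: 9.05
position: [566.0, 176.7, 211.2]
ee_rot: [0.996, 0.087, 0.0, -0.0]
contact_force: [0.1, 0.1, -1.7]
gripper_width: 6.8
grasp_force: 59.6
```

Call:
servo_tool(
  rotation=[
    [0,0,0],
    [0,0,0],
    [0,0,0],
  ],
  slide=[
    [0,0,-0.01],
    [0,0,-0.02],
    [0,0,-0.02],
  ],
  grip=[-1,-1,-1],
)

```text
clock: 9.43
position: [565.9, 176.6, 206.9]
ee_rot: [0.996, 0.087, -0.0, 0.0]
contact_force: [-0.0, 0.3, -0.8]
gripper_width: 6.8
grasp_force: 59.6
```

Call:
servo_tool(
  rotation=[
    [0,0,0],
    [0,0,0],
    [0,0,0],
  ],
  slide=[
    [0,0,-0.01],
    [0,0,-0.02],
    [0,0,-0.03],
  ],
  grip=[-1,-1,-1],
)

```text
clock: 9.8
position: [565.9, 176.8, 200.9]
ee_rot: [0.996, 0.087, -0.0, -0.0]
contact_force: [0.7, 0.1, -0.6]
gripper_width: 6.8
grasp_force: 59.7
```

Call:
servo_tool(
  rotation=[
    [0,0,0],
    [0,0,0],
    [0,0,0],
  ],
  slide=[
    [0,0,-0.01],
    [0,0,-0.02],
    [0,0,-0.03],
  ],
  grip=[-1,-1,-1],
)

```text
clock: 10.18
position: [566.9, 177.1, 196.5]
ee_rot: [0.996, 0.087, 0.001, -0.0]
contact_force: [-1.1, 1.3, 8.3]
gripper_width: 6.9
grasp_force: 60.8
```

Call:
servo_tool(
  rotation=[
    [0,0,0],
    [0,0,0],
    [0,0,0],
  ],
  slide=[
    [0,0,-0.01],
    [0,0,-0.015],
    [0,0,-0.015],
  ],
  grip=[-1,-1,-1],
)

```text
clock: 10.55
position: [567.6, 177.1, 195.9]
ee_rot: [0.996, 0.088, 0.003, -0.0]
contact_force: [-2.0, 0.8, 11.6]
gripper_width: 6.6
grasp_force: 61.2
```

Call:
servo_tool(
  rotation=[
    [0,0,0.006],
    [0,0,-0.006],
    [0,0,0],
  ],
  slide=[
    [0,0,-0.005],
    [0,0,-0.01],
    [0,0,-0.01],
  ],
  grip=[-1,-1,-1],
)

```text
clock: 10.92
position: [568.2, 177.2, 194.9]
ee_rot: [0.996, 0.088, 0.004, -0.001]
contact_force: [-2.3, 0.0, 13.1]
gripper_width: 6.2
grasp_force: 61.3
```

Call:
servo_tool(
  rotation=[
    [0,0,0.006],
    [0,0,-0.006],
    [0,0,0],
  ],
  slide=[
    [0,0,-0.005],
    [0,0,-0.01],
    [0,0,-0.01],
  ],
  grip=[-1,-1,-1],
)

```text
clock: 11.3
position: [568.2, 177.1, 192.8]
ee_rot: [0.996, 0.088, 0.004, -0.001]
contact_force: [-2.5, 1.9, 13.5]
gripper_width: 6.6
grasp_force: 61.4
```

Call:
servo_tool(
  rotation=[
    [0,0,0.006],
    [0,0,-0.006],
    [0,0,0],
  ],
  slide=[
    [-0.002,0,-0.005],
    [-0.004,0,-0.01],
    [-0.004,0,-0.015],
  ],
  grip=[-1,-1,-1],
)

```text
clock: 11.68
position: [567.4, 177.2, 189.1]
ee_rot: [0.996, 0.088, 0.004, -0.001]
contact_force: [-0.1, 1.1, 9.7]
gripper_width: 6.7
grasp_force: 61.0
```

Call:
servo_tool(
  rotation=[
    [0,0,0.006],
    [0,0,-0.006],
    [0,0,0],
  ],
  slide=[
    [-0.002,0,-0.005],
    [-0.002,0,-0.01],
    [-0.002,0,-0.01],
  ],
  grip=[-1,-1,-1],
)

```text
clock: 12.05
position: [566.8, 177.2, 185.9]
ee_rot: [0.996, 0.088, 0.003, -0.001]
contact_force: [0.3, 0.9, 5.3]
gripper_width: 6.5
grasp_force: 60.4
```

Call:
servo_tool(
  rotation=[
    [0,0,0.004],
    [0,0,-0.004],
    [0,0,0],
  ],
  slide=[
    [0,0,-0.01],
    [0,0,-0.015],
    [0,0,-0.015],
  ],
  grip=[-1,-1,-1],
)

```text
clock: 12.42
position: [567.5, 177.3, 185.2]
ee_rot: [0.996, 0.088, 0.004, -0.001]
contact_force: [-3.1, 0.9, 15.5]
gripper_width: 6.5
grasp_force: 61.5
```

Call:
servo_tool(
  rotation=[
    [0,0,0],
    [0,0,0],
    [0,0,0],
  ],
  slide=[
    [0,0,-0.01],
    [0,0,-0.015],
    [0,0,-0.015],
  ],
  grip=[-1,-1,-1],
)

```text
clock: 12.8
position: [568.0, 177.3, 185.0]
ee_rot: [0.996, 0.088, 0.006, -0.001]
contact_force: [-6.2, 0.1, 24.3]
gripper_width: 6.8
grasp_force: 62.7
```

```bash
python3 look.py home.png
```

```text
12.8 [568.03711432 177.30536117 185.01185268] [ 0.577  0.338 -0.102  0.005 -1.121  1.168] yaw 280.10251183649245 z [ 0.01137102  0.00221704 -0.99993289] [-6.15239266  0.1433626  24.27822918] 6.840482629825821
top [[192.0, 189.0], [196.0, 193.0], [204.0, 202.0], [197.0, 197.0]]
side [[194.0, 145.0], [197.0, 168.0], [204.0, 227.0], [202.0, 169.0]]
```

View pics/home.png

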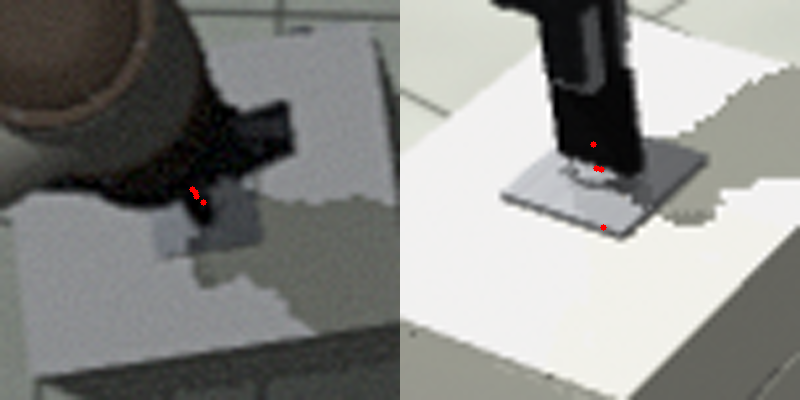

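The side view shows the collar lying on the plate at (590,172) in the crop. The z stop is at TCP 185.0, which matches home. I ease the push and turn clockwise.

Call:
servo_tool(
  rotation=[
    [0,0,0],
    [0,0,-0.02],
    [0,0,-0.04],
    [0,0,-0.06],
  ],
  slide=[
    [-0.003,0,0.014],
    [-0.003,0,0.014],
    [-0.003,0,0.014],
    [-0.003,0,0.014],
  ],
  grip=[-1,-1,-1,-1],
)

```text
clock: 13.4
position: [567.3, 177.1, 185.1]
ee_rot: [0.995, -0.102, 0.005, -0.001]
contact_force: [-1.5, -0.4, 14.1]
gripper_width: 6.7
grasp_force: 61.5
```

Call:
servo_tool(
  rotation=[
    [0,0,-0.02],
    [0,0,-0.04],
    [0,0,-0.06],
    [0,0,-0.08],
    [0,0,-0.1],
  ],
  slide=[
    [0,0,0],
    [0,0,0],
    [0,0,0],
    [0,0,0],
    [0,0,0],
  ],
  grip=[-1,-1,-1,-1,-1],
)

```text
clock: 14.02
position: [567.2, 176.8, 185.1]
ee_rot: [0.915, -0.405, 0.004, -0.002]
contact_force: [-0.4, -1.3, 14.7]
gripper_width: 6.7
grasp_force: 61.6
```

```bash
cat > st.py <<'E'
from h import *
from scipy.spatial.transform import Rotation as R
s=read_state(); M=R.from_quat(s['ee_rot']).as_matrix(); y=M[:,1]
print(s['clock'],s['position'].round(1),'yaw',np.degrees(np.arctan2(y[1],y[0]))%360,M[:,2].round(3),'F',s['contact_force'].round(1),'T',s['wrist_torque'].round(3),s['joints'].round(2),s['gripper_width'])
E
python3 st.py
```

```text
14.025 [567.2 176.8 185.1] yaw 222.27705446913546 [ 0.009  0.001 -1.   ] F [-0.4 -1.3 14.7] T [-0.109  0.423  0.207] [ 0.58  0.34 -0.1   0.   -1.12  0.16] 6.722151688070863
```

Call:
servo_tool(
  rotation=[
    [0,0,-0.02],
    [0,0,-0.04],
    [0,0,-0.06],
    [0,0,-0.08],
    [0,0,-0.09],
    [0,0,-0.1],
    [0,0,-0.1],
  ],
  slide=[
    [0,0,0],
    [0,0,0],
    [0,0,0],
    [0,0,0],
    [0,0,0],
    [0,0,0],
    [0,0,0],
  ],
  grip=[-1,-1,-1,-1,-1,-1,-1],
)

```text
clock: 14.9
position: [567.2, 176.8, 185.1]
ee_rot: [0.746, -0.666, 0.003, -0.003]
contact_force: [-2.1, -0.3, 13.9]
gripper_width: 6.6
grasp_force: 61.6
```

```bash
python3 st.py
```

```text
14.9 [567.2 176.8 185.1] yaw 186.48698560674907 [ 0.009  0.001 -1.   ] F [-2.1 -0.3 13.9] T [-0.147  0.401  0.11 ] [ 0.58  0.34 -0.1   0.   -1.12 -0.47] 6.568045974851489
```

Call:
servo_tool(
  rotation=[
    [0,0,-0.01],
    [0,0,-0.02],
    [0,0,-0.02],
  ],
  slide=[
    [0,0,0],
    [0,0,0],
    [0,0,0],
  ],
  grip=[-1,-1,-1],
)

```text
clock: 15.28
position: [567.2, 176.8, 185.1]
ee_rot: [-0.703, 0.711, -0.003, 0.004]
contact_force: [-0.9, -0.7, 14.4]
gripper_width: 6.6
grasp_force: 61.6
```

```bash
python3 st.py
```

```text
15.275 [567.2 176.8 185.1] yaw 179.29282043515957 [ 0.009  0.001 -1.   ] F [-0.9 -0.7 14.4] T [-0.215  0.406  0.123] [ 0.58  0.34 -0.1   0.   -1.12 -0.59] 6.579154508986501
```

Call:
servo_tool(
  rotation=[
    [0,0,-0.008],
    [0,0,-0.015],
    [0,0,-0.015],
  ],
  slide=[
    [0,0,0],
    [0,0,0],
    [0,0,0],
  ],
  grip=[-1,-1,-1],
)

```text
clock: 15.65
position: [567.1, 176.7, 185.1]
ee_rot: [-0.669, 0.743, -0.003, 0.003]
contact_force: [-1.2, -0.7, 15.3]
gripper_width: 6.7
grasp_force: 62.1
```

```bash
python3 st.py; python3 look.py turned.png
```

```text
15.65 [567.1 176.7 185.1] yaw 173.9877848577021 [ 0.009  0.    -1.   ] F [-1.2 -0.7 15.3] T [-0.259  0.434  0.583] [ 0.58  0.34 -0.1   0.01 -1.12 -0.68] 6.666096967965998
15.65 [567.10580042 176.67363829 185.10581976] [ 0.577  0.337 -0.102  0.005 -1.124 -0.684] yaw 173.9877848577021 z [ 9.00961846e-03  4.18890116e-04 -9.99959325e-01] [-1.16982436 -0.67128384 15.27044598] 6.666096967965998
top [[194.0, 191.0], [197.0, 195.0], [205.0, 204.0], [197.0, 197.0]]
side [[191.0, 145.0], [194.0, 168.0], [201.0, 227.0], [196.0, 169.0]]
```

View pics/turned.png

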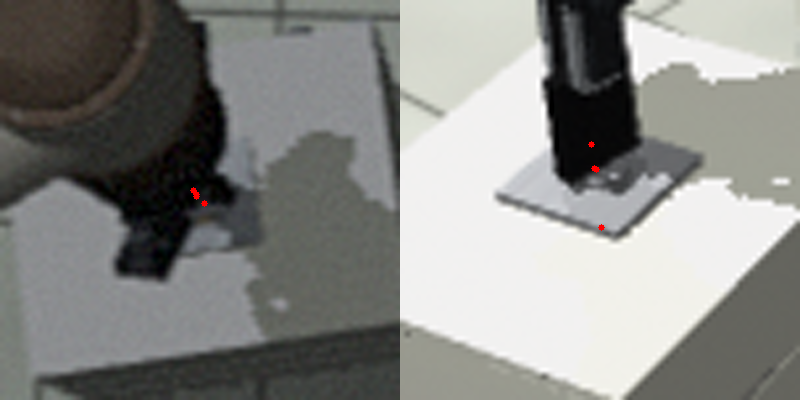

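The torque rose to 0.58 N m after 106° of tool turn, so the lock is against its stop. The collar is still on the plate and the key still gripped. I settle briefly, then hand in.

Call:
servo_tool(
  rotation=[
    [0,0,0],
    [0,0,0],
    [0,0,0],
    [0,0,0],
  ],
  slide=[
    [0,0,0],
    [0,0,0],
    [0,0,0],
    [0,0,0],
  ],
  grip=[-1,-1,-1,-1],
)

```text
clock: 16.25
position: [567.1, 176.7, 185.1]
ee_rot: [-0.669, 0.743, -0.003, 0.004]
contact_force: [-1.0, -0.3, 13.7]
gripper_width: 6.5
grasp_force: 62.1
```

```bash
python3 st.py; python3 -c "
from bench import job_done
print(job_done())"
```

```text
16.25 [567.1 176.7 185.1] yaw 173.99928322058273 [ 0.009  0.    -1.   ] F [-1.  -0.3 13.7] T [-0.31   0.471  0.567] [ 0.58  0.34 -0.1   0.01 -1.12 -0.68] 6.468523417155157
the job is handed in; nothing more can be done
None
```

The black key is fully home in the organiser's lock, turned clockwise to its stop and still gripped there; I handed the job in at 16.3 s, and no verdict came back.

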